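# Put the cooling-tray stirrer in gear

### The job

Put the bean cooler's stirrer in gear: ease the black selector knob beside the tray gently down until you feel the clutch dogs meet tip to tip and leave it lightly loaded, rock the stirrer to and fro by the fin on its hub until the dogs drop into mesh and it will turn no further, then press the knob fully home. Never force the clutch, neither with the knob nor by wrenching the stirrer against it, and do not disturb the other things on the bench.

Things in the scene. Friction and masses are not known exactly. Their poses are not given: they have to be found in the camera images.
- cooler: bean cooler, fixed to the bench: a round steel sieve tray on four legs, with a stirrer in its middle and beside it a push-knob that puts the stirrer in gear. Origin on the bench under the tray's centre, z up. The selector rod stands 160 mm from the tray's axis along this body's +y. Place and turn vary.
- rim_centre (a point): centre of the tray's rim, 195 mm above the bench. The tray is 260 mm across (271 mm over its brass band) and 57 mm deep inside.
- hub_fin (a point): in the upright steel fin on the stirrer's hub, the hand-hold of the stirrer; on the turning axis, 193 mm above the bench. The fin is 60 mm long (own x), 12 mm thick (own y), 170 to 206 mm above the bench. Below it: a hub 40 mm across and two arms in line with the fin, 156 mm above the bench, 118 mm long. Turns with the stirrer.
- stirrer (a joint): turn of the stirrer about its upright axis, rad, counter-clockwise from above positive. Out of gear it turns freely either way with a light drag (0.04 N m, up to 0.2 while the dogs rub). In gear, or with the dogs just dropped in, it has about 0.15 rad of play and then stops dead against the dogs: 0.35 N m is plenty to feel it.
- knob_top (a point): centre of the flat top of the selector knob: a black mushroom knob 38 mm across on an upright 10 mm steel rod. Top 246 to 250 mm above the bench at the start (out of gear), 232 mm when fully home (in gear). The rod is guided: a push straight down on the top moves it. Goes down with the knob.
- selector (a joint): how far the knob is pressed down, m: 0 to 0.004 at the start, 0.018 home on its stop. Friction holds it where it is left; about 6.5 N moves it. If the dogs meet tip to tip (at 0.008) the push steps up to 9 N and a spring in the selector yields for 5 mm more, to 13 N; then it is solid. Left about half-way in that stretch, the spring keeps the dogs pressed and drops them into a gap.
- dog_ring: upper half of the dog clutch, under the tray: a steel ring 68 mm across with six square dogs (12 mm high, 9.5 mm wide) pointing down, turned by the stirrer and pushed down by the selector's fork. Origin on the axis at the tips of its dogs: 73 mm above the bench with the knob right up, 65 mm when tip to tip, 55 mm fully in gear.
- drive_gear: gearmotor under the tray (grey gearbox 85 x 75 x 36 mm; origin on the axis under it, 8 mm above the bench), topped by the lower clutch half: six dogs pointing up, tips 65 mm above the bench. It stands still at an unknown angle; the dogs at first face tip to tip. Gaps come every 60 degrees of stirrer turn, so one lies within 30 degrees one way or the other.
- cupping_bowl: bystander: white china bowl, 86 mm across, 60 mm high, standing near the selector knob; origin at its underside
- spanner: bystander: steel open-ended spanner lying flat beside the cooler
- bean_jar: bystander: amber glass jar with a dark cap, 80 mm across, 130 mm high; origin at its underside
- bean_brush: bystander: hand brush lying on the bench
- sample_scoop: bystander: square steel scoop, 75 x 55 x 30 mm, with a round handle; origin at its underside
- timer: bystander: flat white kitchen timer, 65 x 65 x 22 mm; origin at its underside
- sample_tin: bystander: steel tin, 72 mm across, 95 mm high; origin at its underside

How it is judged (in metres and radians):
On the way, in this order (a step that is already met when the one before it is completed fails the run):
1. the knob has been eased down until the dogs bear on one another tip to tip (contact force between dog_ring and drive_gear above 1 N and z of dog_ring in the frame of drive_gear above 0.0555 m), for 0.2 s.
2. the dogs have dropped into mesh (at least 3 mm deep) (z of dog_ring in the frame of drive_gear below 0.054 m), for 0.1 s.
At the end, for the whole second after the job is handed in: the selector knob is fully home (within 1.5 mm of its stop), the dogs are fully in mesh (at least 8 mm of their 10 mm) and the stirrer is at rest (value of joint selector above 0.0165 m and z of dog_ring in the frame of drive_gear below 0.049 m and velocity of joint stirrer between -0.05 and 0.05 rad/s); the robot touches nothing.
It fails at once if the clutch is forced: the dogs press on one another with more than 40 N (contact force between dog_ring and drive_gear above 40 N).
It fails at once if a bystander is moved by more than 30 mm (distance of any of cupping_bowl, spanner, bean_jar, bean_brush, sample_scoop, timer, sample_tin from where it was at the start of the episode above 0.03 m).
It also fails if it takes over 72 s, if anything falls off the work surface, if the arm or the gripper's body presses on something with over 40 N, if the wrist force passes 120 N, or if a joint passes its speed limit or range.

### The arm

A 6-joint arm with a two-finger parallel gripper is mounted at the origin on the work surface. World frame = base frame: x ahead of the robot, y to its left, z up, the work surface at z = 0. Lengths are in mm, angles in rad, forces in N, time in s.
With the tool pointing down it reaches from about 275 to 750 mm from the base axis. Payload 10.2 kg.
Tool frame: the origin (TCP) lies at the very end of the fingers, on their centre line; the grasp point (between the pads) lies 19 mm behind it; z points along the fingers, y is the direction in which the jaws open and shut (so a half turn about z gives the same grasp; the last joint's range is limited). The gripper opens to 85 mm and grips with 20 to 120 N. Pads are 22 mm wide; open, the fingers measure 114 mm over their backs; the gripper's body (76 mm by 85 mm) begins 54 mm behind the grasp point. The pads swing forward as they close: fully open they stand 13 mm farther back than shut.
Start: joints at [-1.495, 0.313, 1.498, -0, 1.331, -0.223], TCP at [154.533, -501.748, 231.294] pointing down, gripper open.
Joint ranges: [-2.94, 2.94], [-0.97, 2.17], [0.19, 2.56], [-1.23, 4.37], [0.02, 3.11], [-2.88, 2.88]. Speed limits (rad/s): [2.39, 2.39, 3.01, 3.14, 3.14, 3.14].

### API

Orientations are given as a unit quaternion [w, x, y, z].
In Python, from rig import ctrl, eyes, order gives the robot as it stands.
- The arm moves only by the tool move_arm, never from a script. Its argument "deltas" is a list of rows, each a list of 6 numbers: the shift along the tool's x, y, z in cm, then the turn, a rotation vector about the tool's x, y, z in degrees. A call has exactly 10 rows; each row shifts and turns the commanded pose from where the row before left it, along the tool's axes as they then stand; what a row does not reach is not made up. A row lasts 1/10 s, in which the tool goes at most 50 mm and 8.59 degrees, less where a joint would pass 70% of its speed; a pose out of reach is approached as far as the arm can. A call is refused whole if a number of a shift passes 5 or a number of a turn 8.59, either way. A call with a gripper value outside its range is refused whole. "grip" is the finger opening in cm, from 0 to 8.54, set as the call begins (left out, the last holds). The fingers move at their own pace and stop on an object; "newtons" is the grip in N (left out, the last holds). Time passes only in rows, so rows that do not move let the fingers close, or fill a call up. It gives the time, the measured TCP pose, the force and the opening at its end, in the units of the state.
- ctrl.sense(): the state, without advancing time (a new reading comes with each control period).
- eyes.capture(name): name is "scene" or "top" or "wrist"; returns the picture (480x640x3 uint8, blue, green, red); there is no depth.
- eyes.camera_params(name): a dict with "K" (3x3 intrinsics, pixels), "camera_from_world" (4x4, takes a point from world to camera coordinates). Camera axes: x right, y down, z forward; pixel columns grow to the right and rows downward; lengths in mm; the calibration is good to about 2 mm. A picture is of the moment at which its call begins: read the wrist's pose just before it. camera_params takes no time and is no camera call; for the wrist camera it gives the pose at the moment of the call.
- order.finish_job(): hands the job in, once; it reports no verdict.
The state is a dict: "time_s": time; "joints": joint angles; "dq": joint speeds; "tau": joint torques, N m; "eef_pos": TCP position; "ee_rot": TCP orientation; "force": force on the tool from outside, world axes, zero at the start; "wrist_torque": the same for the moment, N m; "grip_width": opening from 0.0 (shut) to 1.0 (fully open).
Only numpy, scipy, OpenCV 4.12 (cv2) and the standard library are available. Lean on these libraries where they do the work, as an engineer would, in place of code of your own. Each camera call takes 0.05 s, during which the arm holds its last target.

## Working session

There is one attempt and no reset: what is moved stays moved. The work goes in short steps, Python scripts to look and compute and a tool call to move; the robot and the scene stay as the last step left them, time stands still between calls to the robot, and variables do not carry over. Pictures are saved under pics/ and viewed, and the job is handed in when it is done.

Besides the shell and the picture viewer there is one more tool, called after "Emit:" by a JSON object that holds its "op" and its "data". move_arm: Moves the arm, as the interface text tells. Its arguments: {"type":"object","properties":{"deltas":{"type":"array"},"grip":{"type":"number"},"newtons":{"type":"number"}},"required":["deltas"]}

```bash
mkdir -p pics; ls; python3 - <<'E'
from rig import ctrl,eyes,order
import cv2
s=ctrl.sense();print(s)
for n in("scene","top","wrist"):
    cv2.imwrite(f"pics/{n}0.png",eyes.capture(n)); p=eyes.camera_params(n);print(n,p)
E
```

```text
pics
{'time_s': 0.0, 'joints': array([-1.49540890e+00,  3.13478064e-01,  1.49844164e+00,  2.19572588e-05,
        1.33102137e+00, -2.23385692e-01]), 'dq': array([-1.97306267e-03,  1.26583379e-04, -2.98922459e-05, -5.23545889e-04,
       -2.49688302e-04, -1.00109074e-04]), 'tau': array([ 3.52117313e-04, -4.12265790e+01, -2.59738612e+01, -1.78491005e-04,
        4.16212308e-03, -5.21319265e-06]), 'eef_pos': array([ 154.51329838, -501.47343224,  230.7190089 ]), 'ee_rot': array([-6.71578237e-04,  9.88862728e-01,  1.48828931e-01,  6.04791644e-05]), 'force': array([-0.1582605 ,  0.90832504,  0.05460621]), 'wrist_torque': array([-0.02278488, -0.05828668, -0.04497226]), 'grip_width': 1.001399010381933}
scene {'K': array([[485.6957372 ,   0.        , 318.94887105],
       [  0.        , 485.6957372 , 239.83872254],
       [  0.        ,   0.        ,   1.        ]]), 'camera_from_world': array([[ 2.21087064e-01,  9.75180324e-01,  1.19935886e-02,
        -1.54338575e+02],
       [ 8.40377067e-01, -1.84256290e-01, -5.09721497e-01,
        -3.73588994e+02],
       [-4.94860480e-01,  1.22771966e-
[... 491 characters left out ...]
      [ 1.39941716e-01,  1.40583657e-03, -9.90158745e-01,
         1.93381594e+03],
       [ 0.00000000e+00,  0.00000000e+00,  0.00000000e+00,
         1.00000000e+00]])}
wrist {'K': array([[345.25368657,   0.        , 320.31757142],
       [  0.        , 345.25368657, 234.90251079],
       [  0.        ,   0.        ,   1.        ]]), 'camera_from_world': array([[ 2.95218557e-01, -9.55429482e-01, -7.12765116e-04,
        -5.24467139e+02],
       [-9.15170338e-01, -2.82992985e-01,  2.87016066e-01,
        -3.77851329e+01],
       [-2.74425319e-01, -8.40801672e-02, -9.57925503e-01,
         3.78479191e+02],
       [ 0.00000000e+00,  0.00000000e+00,  0.00000000e+00,
         1.00000000e+00]])}
```

View pics/scene0.png

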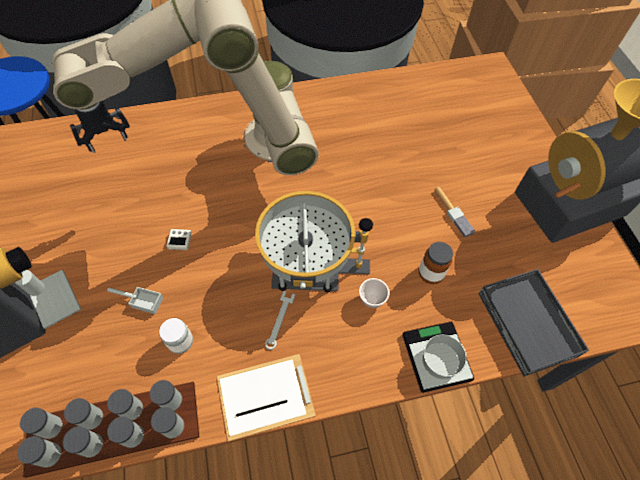

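View pics/top0.png

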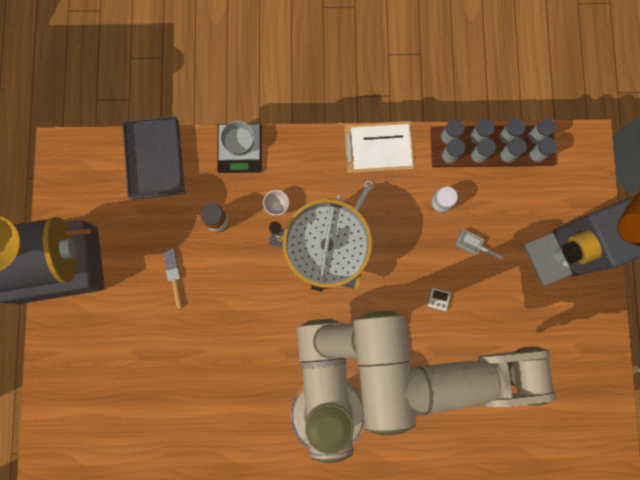

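View pics/wrist0.png

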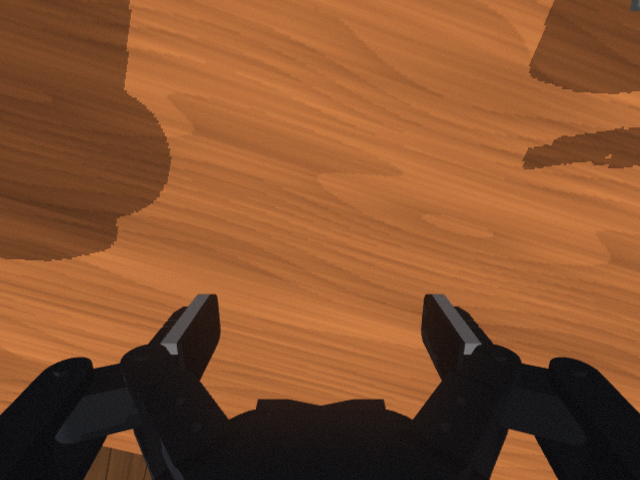

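The scene view shows the cooler rim at about (306,235) and the knob at about (365,225). In the top view the rim is at about (327,243), the knob at about (276,228), and the bowl next to it at about (276,203). Next I'll measure these.

```bash
cat > h.py <<'E'
import numpy as np,cv2
from rig import ctrl,eyes,order
def ray(p,u,v):
    T=p["camera_from_world"];R=T[:3,:3];c=-R.T@T[:3,3]
    d=R.T@np.linalg.inv(p["K"])@np.array([u,v,1.]);return c,d
def onz(p,u,v,z):
    c,d=ray(p,u,v);return c+d*(z-c[2])/d[2]
def proj(p,X):
    T=p["camera_from_world"];q=p["K"]@(T[:3,:3]@np.asarray(X,float)+T[:3,3]);return q[:2]/q[2]
E
python3 - <<'E'
from h import *
for n,(cx,cy),b in(("top",(327,243),70),("scene",(306,238),70)):
    im=cv2.imread(f"pics/{n}0.png");p=eyes.camera_params(n)
    hsv=cv2.cvtColor(im,cv2.COLOR_BGR2HSV)
    m=cv2.inRange(hsv,(18,120,90),(32,255,255))
    w=np.zeros_like(m);w[cy-b:cy+b,cx-b:cx+b]=1;m=m*w
    k,l,st,ce=cv2.connectedComponentsWithStats(m);i=1+np.argmax(st[1:,4]);print(n,st[i])
    c=max(cv2.findContours((l==i).astype(np.uint8),cv2.RETR_EXTERNAL,cv2.CHAIN_APPROX_NONE)[0],key=len)
    e=cv2.fitEllipse(cv2.convexHull(c));print(e)
    P=np.array([onz(p,*q[0],190)[:2] for q in cv2.convexHull(c)]);print(cv2.minEnclosingCircle(P.astype(np.float32)))
    print(onz(p,*e[0],190))
    cv2.imwrite(f"pics/{n}z.png",cv2.resize(im[cy-75:cy+75,cx-100:cx+100],None,fx=4,fy=4,interpolation=cv2.INTER_CUBIC))
E
```

```text
top [277 199  95  91 999]
((327.85595703125, 244.79873657226562), (87.51493835449219, 96.3266830444336), 138.94924926757812)
((517.7470703125, -2.485543727874756), 153.7347412109375)
[527.08294131  -6.7767981  190.        ]
scene [ 255  191  109   86 1164]
((307.8469543457031, 234.36190795898438), (85.03948974609375, 107.81049346923828), 97.7820816040039)
((538.494873046875, 11.082756042480469), 153.273681640625)
[542.45785051   1.9286162  190.        ]
```

View pics/topz.png

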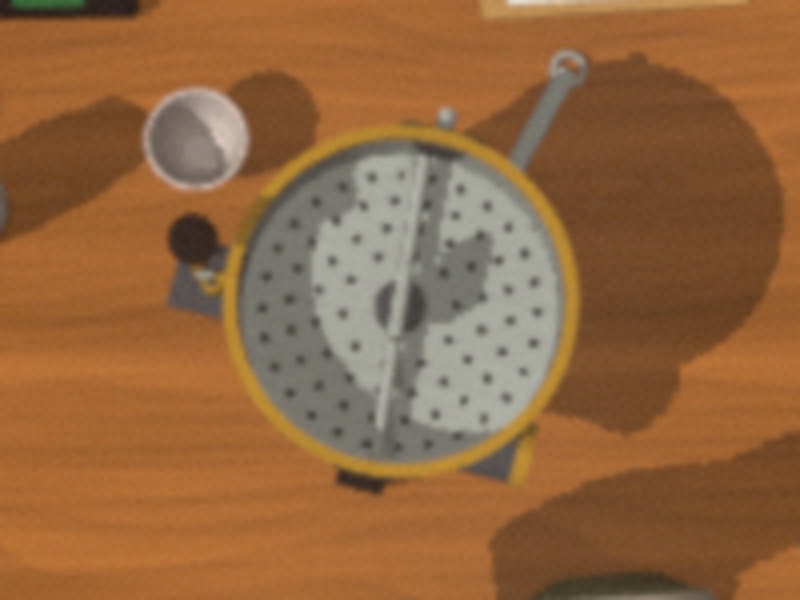

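View pics/scenez.png

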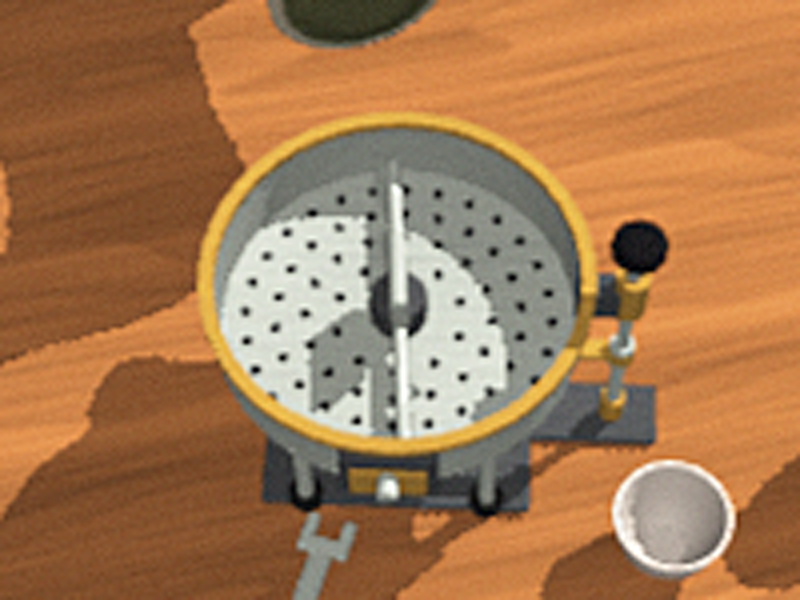

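```bash
python3 - <<'E'
from h import *
t=eyes.camera_params("top");s=eyes.camera_params("scene")
print("rim top",onz(t,327.25,243.25,192),"scene",onz(s,305.5,233.8,192))
print("knob top",onz(t,275.25,227.75,246),"scene",onz(s,366,223.5,246))
A,B=onz(t,227+420/4,168+158/4,158),onz(t,227+381/4,168+428/4,158);print("arms",A,B,np.degrees(np.arctan2(*(A-B)[1::-1])))
A,B=onz(s,206+395/4,163+185/4,158),onz(s,206+404/4,163+435/4,158);print("arms",A,B,np.degrees(np.arctan2(*(A-B)[1::-1])))
for u,v,n in((276,203,"bowl"),):print(onz(t,u,v,60))
print("bowl",onz(t,227+196/4,168+138/4,60),onz(s,206+673/4,163+515/4,60))
E
```

```text
rim top [531.59755078  -4.9726328  192.        ] scene [540.53356972  -4.17396791 192.        ]
knob top [572.52839301 149.54944089 246.        ] scene [575.86608682 151.54079866 246.        ]
arms [649.44552374 -22.15669824 158.        ] [437.75437361  11.4976689  158.        ] -9.033207878900837
arms [438.42269867  14.83946627 158.        ] [637.48883468 -21.02604092 158.        ] 169.78665845121472
[687.30650415 160.34813416  60.        ]
bowl [688.99302312 160.34181406  60.        ] [692.03851611 161.85122886  60.        ]
```

Emit:
{"op": "move_arm", "data": {"deltas": [[0,0,-2,0,0,6.65],[0,0,-2,0,0,6.65],[0,0,-2,0,0,6.65],[0,0,-2,0,0,6.65],[1.72,-4.29,0,0,0,0],[1.72,-4.29,0,0,0,0],[1.72,-4.29,0,0,0,0],[1.72,-4.29,0,0,0,0],[1.72,-4.29,0,0,0,0],[1.72,-4.29,0,0,0,0]], "grip": 0}}

```text
time_s: 1.15
eef_pos: [299.2, -263.1, 311.2]
ee_rot: [-0.0, 0.997, -0.083, 0.0]
force: [1.1, -1.0, 0.5]
grip_width: -0.0
```

Emit:
{"op": "move_arm", "data": {"deltas": [[1.72,-4.29,0,0,0,0],[1.72,-4.29,0,0,0,0],[1.72,-4.29,0,0,0,0],[1.72,-4.29,0,0,0,0],[1.72,-4.29,0,0,0,0],[1.72,-4.29,0,0,0,0],[1.72,-4.29,0,0,0,0],[1.72,-4.29,0,0,0,0],[1.72,-4.29,0,0,0,0],[1.72,-4.29,0,0,0,0]]}}

```text
time_s: 2.15
eef_pos: [539.6, 131.9, 311.0]
ee_rot: [0.0, 0.997, -0.083, -0.0]
force: [0.8, -1.4, 0.5]
grip_width: -0.003
```

```bash
python3 - <<'E'
from h import *
s=ctrl.sense();print(s)
p=eyes.camera_params("wrist");im=eyes.capture("wrist")
cv2.imwrite("pics/w1.png",im);T=p["camera_from_world"];print(-T[:3,:3].T@T[:3,3]);np.savez("w1.npz",**p)
E
```

```text
{'time_s': 2.15, 'joints': array([ 2.88809274e-02,  3.41123787e-01,  1.25378491e+00, -1.25361200e-04,
        1.54706181e+00,  1.76488445e+00]), 'dq': array([ 0.74243534,  0.74805284, -1.00392505, -0.00222708,  0.24660576,
        0.7432505 ]), 'tau': array([ -1.9048617 , -49.11739469, -22.74606049,   0.16245088,
        -0.22881878,  -0.92319651]), 'eef_pos': array([539.59609928, 131.90488132, 311.03789324]), 'ee_rot': array([ 8.32926944e-05,  9.96590366e-01, -8.25081933e-02, -1.80784521e-04]), 'force': array([ 0.83931248, -1.44944348,  0.50222662]), 'wrist_torque': array([-0.04074522, -0.00185571, -0.01620916]), 'grip_width': -0.0027955066842528633}
[611.48655686 120.05360225 453.17261462]
```

View pics/w1.png

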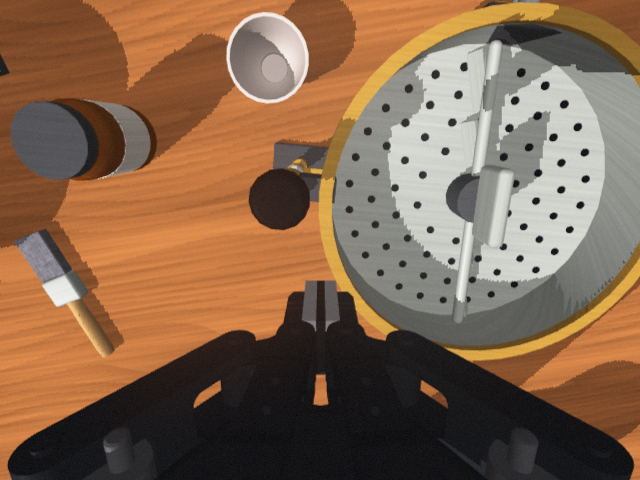

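```bash
python3 - <<'E'
from h import *
im=cv2.imread("pics/w1.png");p=np.load("w1.npz")
cv2.imwrite("pics/w1z.png",cv2.resize(im[145:265,430:560],None,fx=5,fy=5,interpolation=cv2.INTER_CUBIC))
h=cv2.cvtColor(im,cv2.COLOR_BGR2HSV);m=cv2.inRange(im,(0,0,0),(70,60,60));w=np.zeros_like(m);w[150:245,235:335]=1
cs=cv2.findContours(m*w,cv2.RETR_EXTERNAL,cv2.CHAIN_APPROX_NONE)[0];c=max(cs,key=cv2.contourArea)
print(cv2.boundingRect(c),cv2.minEnclosingCircle(c))
(u,v),r=cv2.minEnclosingCircle(c)
for z in(246,250):print(onz(p,u,v,z),onz(p,u+r,v,z)-onz(p,u,v,z))
m=cv2.inRange(h,(18,120,90),(32,255,255));cs=cv2.findContours(m,cv2.RETR_EXTERNAL,cv2.CHAIN_APPROX_NONE)[0];c=max(cs,key=len)
P=np.array([onz(p,*q[0],192)[:2] for q in c if q[0][0]<638 and q[0][1]>1 ])
Q=np.float32(P)
from scipy.optimize import least_squares
# outer band edge
print(cv2.fitEllipse(Q)) 
f=least_squares(lambda x:np.hypot(*(P-x[:2]).T)-x[2],[534,-4,135],loss="soft_l1",f_scale=1);print(f.x)
E
```

```text
(249, 169, 72, 60) ((286.0, 193.5), 38.707332611083984)
[579.3302935  146.38879558 246.        ] [ -3.82892682 -23.09203987   0.        ]
[579.95115284 145.88032696 250.        ] [ -3.75499954 -22.64618867   0.        ]
((533.2880249023438, -9.506149291992188), (261.38201904296875, 285.6687316894531), 159.0953826904297)
[538.65086474   0.83098345 129.27496908]
```

View pics/w1z.png

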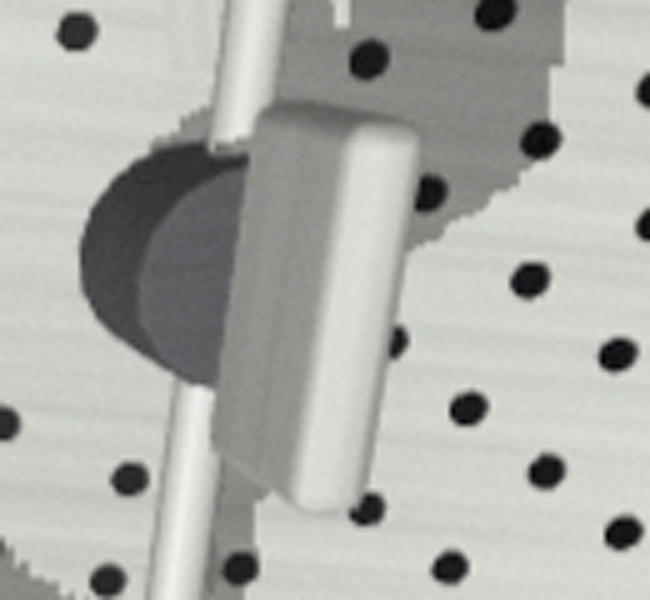

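The wrist view shows the knob top at about (279,199), radius 30 px. The top face of the fin runs from (507,170) to (495,247).

```bash
python3 - <<'E'
from h import *
p=np.load("w1.npz")
for z in(244,248):print(onz(p,279,199,z),onz(p,309,199,z)-onz(p,279,199,z))
A,B=onz(p,506.8,170.2,206),onz(p,495.2,247.2,206);d=A-B;print(A,B,(A+B)/2,np.hypot(*d[:2]),np.degrees(np.arctan2(d[1],d[0])))
s=ctrl.sense();print(s['eef_pos'],s['force'],np.abs(s['dq']).max())
E
```

```text
[576.3839509  151.53076293 244.        ] [ -3.01015116 -18.15377395   0.        ]
[577.05521671 150.92882638 248.        ] [ -2.95258816 -17.80662001   0.        ]
[563.87757248  -5.86951167 206.        ] [507.1153935    3.37497365 206.        ] [535.49648299  -1.24726901 206.        ] 57.5100467092086 -9.25017449606494
[541.3619968  136.52086108 309.81285042] [ 0.24186635  4.62671687 -1.8572683 ] 0.13571928534942002
```

Emit:
{"op": "move_arm", "data": {"deltas": [[0.7,-0.5,0,0,0,0],[0.7,-0.5,0.5,0,0,0],[0.7,-0.5,1,0,0,0],[0.7,-0.5,1,0,0,0],[0.4,-0.3,1,0,0,0],[0,0,1,0,0,0],[0,0,0.3,0,0,0],[0,0,0,0,0,0],[0,0,0,0,0,0],[0,0,0,0,0,0]]}}

```text
time_s: 3.2
eef_pos: [574.5, 147.3, 263.9]
ee_rot: [-0.0, 0.997, -0.083, 0.001]
force: [-0.1, 0.6, -0.6]
grip_width: 0.004
```

```bash
python3 - <<'E'
from h import *
s=ctrl.sense();print(s)
p=eyes.camera_params("wrist");im=eyes.capture("wrist")
cv2.imwrite("pics/w2.png",im)
E
```

```text
{'time_s': 3.2, 'joints': array([ 5.36682394e-02,  4.46520378e-01,  1.22293457e+00, -1.55331604e-05,
        1.47107749e+00,  1.78997649e+00]), 'dq': array([ 0.00063334,  0.00405268, -0.00017507,  0.00073494,  0.00118429,
       -0.00066345]), 'tau': array([-2.88513472e-02, -4.82000721e+01, -2.69156134e+01, -8.01388851e-04,
       -2.55049832e-03, -4.38238694e-04]), 'eef_pos': array([574.45062103, 147.32312496, 263.90470154]), 'ee_rot': array([-6.44388102e-05,  9.96577603e-01, -8.26607544e-02,  5.26233440e-04]), 'force': array([-0.0760819 ,  0.64398929, -0.55477129]), 'wrist_torque': array([ 0.02301528, -0.02611958, -0.01788109]), 'grip_width': 0.0038353727133070693}
```

View pics/w2.png

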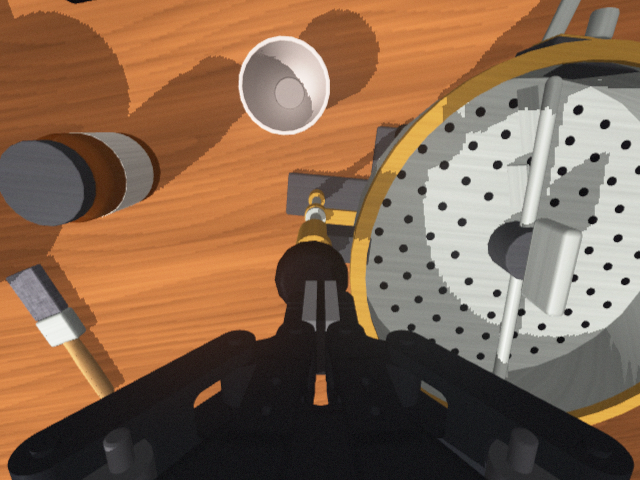

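Emit:
{"op": "move_arm", "data": {"deltas": [[0.08,-0.41,0.4,0,0,0],[0,0,0.4,0,0,0],[0,0,0.2,0,0,0],[0,0,0.2,0,0,0],[0,0,0.1,0,0,0],[0,0,0.1,0,0,0],[0,0,0.1,0,0,0],[0,0,0.1,0,0,0],[0,0,0.1,0,0,0],[0,0,0.1,0,0,0]]}}

```text
time_s: 4.25
eef_pos: [575.9, 151.2, 246.5]
ee_rot: [-0.0, 0.997, -0.083, 0.001]
force: [-3.0, 0.5, 6.4]
grip_width: -0.004
```

Emit:
{"op": "move_arm", "data": {"deltas": [[0,0,0.1,0,0,0],[0,0,0.1,0,0,0],[0,0,0.05,0,0,0],[0,0,0.05,0,0,0],[0,0,0.05,0,0,0],[0,0,0,0,0,0],[0,0,0,0,0,0],[0,0,0,0,0,0],[0,0,0,0,0,0],[0,0,0,0,0,0]]}}

```text
time_s: 5.25
eef_pos: [575.9, 151.2, 243.0]
ee_rot: [-0.0, 0.997, -0.083, 0.001]
force: [-3.3, 0.3, 6.0]
grip_width: -0.002
```

Emit:
{"op": "move_arm", "data": {"deltas": [[0,0,0.05,0,0,0],[0,0,0.05,0,0,0],[0,0,0.05,0,0,0],[0,0,0.05,0,0,0],[0,0,0,0,0,0],[0,0,0,0,0,0],[0,0,0,0,0,0],[0,0,0,0,0,0],[0,0,0,0,0,0],[0,0,0,0,0,0]]}}

```text
time_s: 6.25
eef_pos: [575.9, 151.3, 241.5]
ee_rot: [-0.0, 0.997, -0.083, 0.001]
force: [-3.4, -0.9, 10.0]
grip_width: 0.0
```

Emit:
{"op": "move_arm", "data": {"deltas": [[0,0,0.05,0,0,0],[0,0,0.05,0,0,0],[0,0,0.05,0,0,0],[0,0,0.05,0,0,0],[0,0,0,0,0,0],[0,0,0,0,0,0],[0,0,0,0,0,0],[0,0,0,0,0,0],[0,0,0,0,0,0],[0,0,0,0,0,0]]}}

```text
time_s: 7.25
eef_pos: [575.9, 151.3, 239.7]
ee_rot: [-0.0, 0.997, -0.083, 0.001]
force: [-4.7, -1.1, 10.6]
grip_width: -0.002
```

Emit:
{"op": "move_arm", "data": {"deltas": [[0,0,-0.5,0,0,0],[0,0,-1.2,0,0,0],[0,0,-1.5,0,0,0],[-0.29,3.17,0,0,0,0],[-0.29,3.17,0,0,0,0],[-0.29,3.17,0,0,0,0],[-0.29,3.17,0,0,0,0],[-0.29,3.17,0,0,0,0],[0,0,0,0,0,0],[0,0,0,0,0,0]], "grip": 4, "newtons": 20}}

```text
time_s: 8.25
eef_pos: [535.6, -2.9, 270.4]
ee_rot: [-0.0, 0.997, -0.083, 0.0]
force: [-0.8, 0.2, 0.1]
grip_width: 0.466
```

```bash
python3 - <<'E'
from h import *
s=ctrl.sense();print(s['joints'],s['eef_pos'],s['ee_rot'],s['force'],s['wrist_torque'])
p=eyes.camera_params("wrist");im=eyes.capture("wrist");np.savez("w3.npz",**p)
cv2.imwrite("pics/w3.png",im)
print(eyes.camera_params("top") and 0)
E
```

```text
[-2.24449636e-01  3.11024025e-01  1.39818360e+00  2.69743656e-04
  1.43172094e+00  1.51290105e+00] [535.59178339  -2.91140257 270.37193306] [-8.55273357e-05  9.96532844e-01 -8.31995387e-02  3.47533121e-04] [-0.78856642  0.18818618  0.14994568] [ 0.03267519 -0.0303522   0.03521186]
0
```

View pics/w3.png

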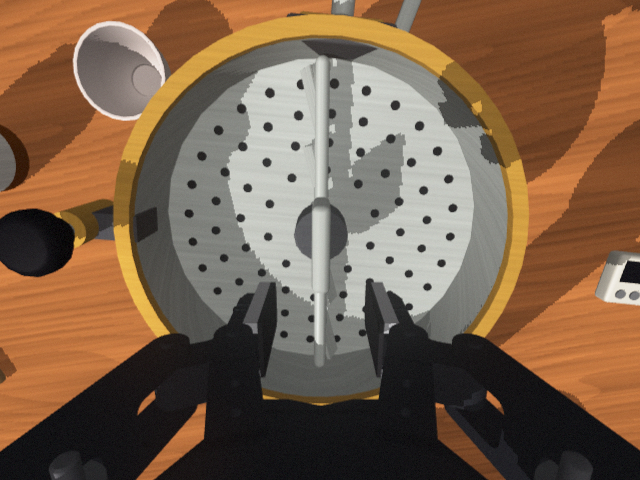

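Emit:
{"op": "move_arm", "data": {"deltas": [[0,0,1,0,0,0],[0,0,2,0,0,0],[0,0,2,0,0,0],[0,0,2,0,0,0],[0,0,1.5,0,0,0],[0,0,0.7,0,0,0],[0,0,0,0,0,0],[0,0,0,0,0,0],[0,0,0,0,0,0],[0,0,0,0,0,0]]}}

```text
time_s: 9.3
eef_pos: [535.7, -2.7, 178.4]
ee_rot: [0.0, 0.997, -0.083, 0.001]
force: [-0.3, 1.3, 0.3]
grip_width: 0.467
```

Emit:
{"op": "move_arm", "data": {"deltas": [[0,0,0,0,0,0],[0,0,0,0,0,0],[0,0,0,0,0,0],[0,0,0,0,0,0],[0,0,0,0,0,0],[0,0,0,0,0,0],[0,0,0,0,0,0],[0,0,0,0,0,0],[0,0,0,0,0,0],[0,0,0,0,0,0]], "grip": 0.8, "newtons": 20}}

```text
time_s: 10.3
eef_pos: [535.5, -2.9, 178.0]
ee_rot: [0.0, 0.997, -0.083, 0.0]
force: [-2.4, -4.1, 6.1]
grip_width: 0.137
```

```bash
python3 - <<'E'
from h import *
s=ctrl.sense();print(s['joints'],s['eef_pos'],s['ee_rot'],s['force'],s['wrist_torque'],s['grip_width'],s['tau'])
E
```

```text
[-2.24157661e-01  3.82259601e-01  1.54481480e+00 -5.23251960e-04
  1.21419612e+00  1.51231622e+00] [535.48066212  -2.9278451  178.02778455] [ 2.65423192e-04  9.96578337e-01 -8.26530819e-02  1.24925732e-04] [-2.38459201 -4.07275819  6.12929288] [-0.63861654  0.43634663 -0.01975877] 0.13731790399098534 [  2.32262917 -40.45042992 -23.56222808   0.97977284  -0.41137028
  -0.06813516]
```

Emit:
{"op": "move_arm", "data": {"deltas": [[0,0,0,0,0,1],[0,0,0,0,0,1],[0,0,0,0,0,1],[0,0,0,0,0,1],[0,0,0,0,0,1],[0,0,0,0,0,1],[0,0,0,0,0,1],[0,0,0,0,0,1],[0,0,0,0,0,0],[0,0,0,0,0,0]]}}

```text
time_s: 11.3
eef_pos: [535.5, -3.0, 178.0]
ee_rot: [0.0, 0.988, -0.152, 0.0]
force: [-2.3, -4.9, 5.6]
grip_width: 0.135
```

```bash
cat > q.py <<'E'
from h import *
s=ctrl.sense();q=s['ee_rot'];print(2*np.degrees(np.arctan2(q[2],q[1])),s['joints'][5],s['force'].round(1),s['wrist_torque'].round(3),round(s['tau'][5],3),s['grip_width'])
E
python3 q.py
```

```text
-17.470809605055788 1.6518098849361027 [-2.3 -4.9  5.6] [-0.63   0.38   0.035] 0.063 0.13523617306568186
```

Emit:
{"op": "move_arm", "data": {"deltas": [[0,0,0,0,0,1],[0,0,0,0,0,1],[0,0,0,0,0,1],[0,0,0,0,0,1],[0,0,0,0,0,1],[0,0,0,0,0,1],[0,0,0,0,0,1],[0,0,0,0,0,1],[0,0,0,0,0,0],[0,0,0,0,0,0]]}}

```text
time_s: 12.3
eef_pos: [535.5, -3.0, 178.0]
ee_rot: [0.0, 0.975, -0.22, 0.0]
force: [-3.6, -4.3, 5.1]
grip_width: 0.139
```

```bash
python3 q.py
```

```text
-25.4685924830131 1.791389044045966 [-3.6 -4.3  5.1] [-0.656  0.454  0.067] 0.064 0.13931628461858894
```

Emit:
{"op": "move_arm", "data": {"deltas": [[0,0,0,0,0,1],[0,0,0,0,0,1],[0,0,0,0,0,1],[0,0,0,0,0,1],[0,0,0,0,0,1],[0,0,0,0,0,1],[0,0,0,0,0,1],[0,0,0,0,0,1],[0,0,0,0,0,0],[0,0,0,0,0,0]]}}

```text
time_s: 13.3
eef_pos: [535.4, -3.0, 178.0]
ee_rot: [0.0, 0.958, -0.288, 0.0]
force: [-2.8, -4.8, 5.2]
grip_width: 0.139
```

```bash
python3 q.py
```

```text
-33.472093651375346 1.9310408154512413 [-2.8 -4.8  5.2] [-0.787  0.491  0.057] 0.057 0.13851378380807444
```

Emit:
{"op": "move_arm", "data": {"deltas": [[0,0,0,0,0,1],[0,0,0,0,0,1],[0,0,0,0,0,1],[0,0,0,0,0,1],[0,0,0,0,0,1],[0,0,0,0,0,1],[0,0,0,0,0,1],[0,0,0,0,0,1],[0,0,0,0,0,0],[0,0,0,0,0,0]]}}

```text
time_s: 14.3
eef_pos: [535.4, -3.1, 178.1]
ee_rot: [0.0, 0.935, -0.354, 0.0]
force: [-3.3, -5.1, 5.9]
grip_width: 0.138
```

```bash
python3 q.py
```

```text
-41.483316848952384 2.0708411327232725 [-3.3 -5.1  5.9] [-0.734  0.507 -0.083] -0.036 0.1376176257030238
```

Emit:
{"op": "move_arm", "data": {"deltas": [[0,0,0,0,0,0.5],[0,0,0,0,0,0.5],[0,0,0,0,0,0.5],[0,0,0,0,0,0.5],[0,0,0,0,0,0.5],[0,0,0,0,0,0.5],[0,0,0,0,0,0.5],[0,0,0,0,0,0.5],[0,0,0,0,0,0],[0,0,0,0,0,0]]}}

```text
time_s: 15.3
eef_pos: [535.4, -3.1, 178.1]
ee_rot: [0.0, 0.922, -0.387, 0.0]
force: [-3.2, -5.0, 5.5]
grip_width: 0.137
```

```bash
python3 q.py
```

```text
-45.475466269823066 2.1405223139544365 [-3.2 -5.   5.5] [-0.794  0.56   0.044] -0.014 0.13706551945194453
```

Emit:
{"op": "move_arm", "data": {"deltas": [[0,0,0,0,0,0.5],[0,0,0,0,0,0.5],[0,0,0,0,0,0.5],[0,0,0,0,0,0.5],[0,0,0,0,0,0.5],[0,0,0,0,0,0.5],[0,0,0,0,0,0.5],[0,0,0,0,0,0.5],[0,0,0,0,0,0],[0,0,0,0,0,0]]}}

```text
time_s: 16.3
eef_pos: [535.4, -3.1, 178.0]
ee_rot: [0.0, 0.908, -0.418, 0.0]
force: [-4.2, -5.0, 5.6]
grip_width: 0.138
```

```bash
python3 q.py
```

```text
-49.46389779226145 2.2101694026505254 [-4.2 -5.   5.6] [-0.772  0.511  0.115] 0.11 0.13754141966942252
```

Emit:
{"op": "move_arm", "data": {"deltas": [[0,0,0,0,0,0.5],[0,0,0,0,0,0.5],[0,0,0,0,0,0.5],[0,0,0,0,0,0.5],[0,0,0,0,0,0],[0,0,0,0,0,0],[0,0,0,0,0,0],[0,0,0,0,0,0],[0,0,0,0,0,0],[0,0,0,0,0,0]]}}

```text
time_s: 17.3
eef_pos: [535.4, -3.1, 178.0]
ee_rot: [0.001, 0.901, -0.434, 0.0]
force: [-3.4, -5.9, 5.0]
grip_width: 0.137
```

```bash
python3 q.py
```

```text
-51.41776314762424 2.2444588488142494 [-3.4 -5.9  5. ] [-0.795  0.487  0.492] 0.488 0.1369104672034138
```

Emit:
{"op": "move_arm", "data": {"deltas": [[0,0,0,0,0,-0.8],[0,0,0,0,0,-0.8],[0,0,0,0,0,-0.8],[0,0,0,0,0,-0.8],[0,0,0,0,0,-0.8],[0,0,0,0,0,-0.8],[0,0,0,0,0,-0.8],[0,0,0,0,0,0],[0,0,0,0,0,0],[0,0,0,0,0,0]]}}

```text
time_s: 18.3
eef_pos: [535.4, -3.1, 178.0]
ee_rot: [0.0, 0.921, -0.39, 0.0]
force: [-3.6, -5.2, 4.8]
grip_width: 0.133
```

```bash
python3 q.py
```

```text
-45.869962389384376 2.1474301668925033 [-3.6 -5.2  4.8] [-0.778  0.503  0.142] 0.048 0.13314100554213038
```

Emit:
{"op": "move_arm", "data": {"deltas": [[0,0,0,0,0,-0.7],[0,0,0,0,0,-0.7],[0,0,0,0,0,-0.7],[0,0,0,0,0,-0.7],[0,0,0,0,0,-0.7],[0,0,0,0,0,-0.7],[0,0,0,0,0,-0.7],[0,0,0,0,0,-0.7],[0,0,0,0,0,0],[0,0,0,0,0,0]]}}

```text
time_s: 19.3
eef_pos: [535.4, -3.1, 178.1]
ee_rot: [0.0, 0.939, -0.344, 0.0]
force: [-3.0, -5.1, 5.1]
grip_width: 0.138
```

```bash
python3 q.py
```

```text
-40.272730694830194 2.0497190318865828 [-3.  -5.1  5.1] [-0.767  0.447  0.004] 0.035 0.1384238793107106
```

Emit:
{"op": "move_arm", "data": {"deltas": [[0,0,0,0,0,-0.5],[0,0,0,0,0,-0.5],[0,0,0,0,0,-0.5],[0,0,0,0,0,-0.5],[0,0,0,0,0,0],[0,0,0,0,0,0],[0,0,0,0,0,0],[0,0,0,0,0,0],[0,0,0,0,0,0],[0,0,0,0,0,0]]}}

```text
time_s: 20.3
eef_pos: [535.4, -3.1, 178.0]
ee_rot: [0.0, 0.945, -0.328, 0.0]
force: [-2.7, -5.1, 5.1]
grip_width: 0.14
```

```bash
python3 q.py
```

```text
-38.27584115963593 2.014895135356854 [-2.7 -5.1  5.1] [-0.783  0.451 -0.029] -0.012 0.13997340392380417
```

Emit:
{"op": "move_arm", "data": {"deltas": [[0,0,0,0,0,-0.5],[0,0,0,0,0,-0.5],[0,0,0,0,0,-0.5],[0,0,0,0,0,-0.5],[0,0,0,0,0,-0.5],[0,0,0,0,0,-0.5],[0,0,0,0,0,0],[0,0,0,0,0,0],[0,0,0,0,0,0],[0,0,0,0,0,0]]}}

```text
time_s: 21.3
eef_pos: [535.5, -3.1, 178.1]
ee_rot: [0.0, 0.953, -0.304, 0.0]
force: [-2.7, -4.5, 6.0]
grip_width: 0.138
```

```bash
python3 q.py
```

```text
-35.339130628774434 1.963364990405666 [-2.7 -4.5  6. ] [-0.714  0.433 -0.471] -0.507 0.1376002482448318
```

Both stops are felt, +0.49 N m at −51° and −0.47 N m at −35°, so the dogs are in mesh. I'll centre the stirrer in its play, release it and lift.

Emit:
{"op": "move_arm", "data": {"deltas": [[0,0,0,0,0,1],[0,0,0,0,0,1],[0,0,0,0,0,1],[0,0,0,0,0,1],[0,0,0,0,0,1],[0,0,0,0,0,1],[0,0,0,0,0,1],[0,0,0,0,0,0.5],[0,0,0,0,0,0],[0,0,0,0,0,0]]}}

```text
time_s: 22.3
eef_pos: [535.4, -3.1, 178.0]
ee_rot: [0.0, 0.931, -0.365, 0.0]
force: [-3.4, -5.3, 5.5]
grip_width: 0.136
```

Emit:
{"op": "move_arm", "data": {"deltas": [[0,0,0,0,0,0],[0,0,0,0,0,0],[0,0,0,0,0,0],[0,0,0,0,0,0],[0,0,0,0,0,0],[0,0,0,0,0,0],[0,0,0,0,0,0],[0,0,-1,0,0,0],[0,0,-2,0,0,0],[0,0,-2.5,0,0,0]], "grip": 4}}

```text
time_s: 23.3
eef_pos: [535.2, -2.6, 233.6]
ee_rot: [0.0, 0.931, -0.365, -0.001]
force: [0.8, -0.1, 0.8]
grip_width: 0.471
```

```bash
python3 q.py; python3 -c "
from h import *
for n in ('top','scene'):cv2.imwrite(f'pics/{n}5.png',eyes.capture(n))
print(ctrl.sense()['eef_pos'])"
```

```text
-42.78551268896967 2.0935550460625603 [ 0.8 -0.1  0.8] [-0.012 -0.022 -0.001] 0.0 0.47129425358736565
[536.68937456  -2.88616052 236.64776853]
```

View pics/scene5.png

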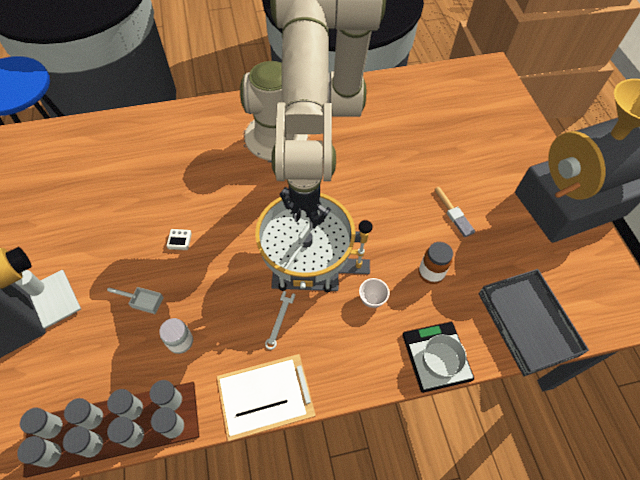

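Emit:
{"op": "move_arm", "data": {"deltas": [[0,0,-2,0,0,0],[0,0,-2,0,0,0],[-1.5,-2.81,0,0,0,0],[-1.5,-2.81,0,0,0,0],[-1.5,-2.81,0,0,0,0],[-1.5,-2.81,0,0,0,0],[-1.5,-2.81,0,0,0,0],[0,0,0,0,0,0],[0,0,0,0,0,0],[0,0,0,0,0,0]], "grip": 0}}

```text
time_s: 24.4
eef_pos: [575.7, 150.7, 272.8]
ee_rot: [0.0, 0.931, -0.365, -0.0]
force: [0.0, 0.2, -0.7]
grip_width: -0.002
```

```bash
python3 q.py; python3 -c "
from h import *
cv2.imwrite(f'pics/w6.png',eyes.capture('wrist'))
print(ctrl.sense()['eef_pos'])"
```

```text
-42.82222446541903 2.377552240654479 [ 0.   0.2 -0.7] [-0.023 -0.008  0.006] 0.0 -0.0021612357497275314
[575.73532349 150.50821532 272.88599566]
```

View pics/w6.png

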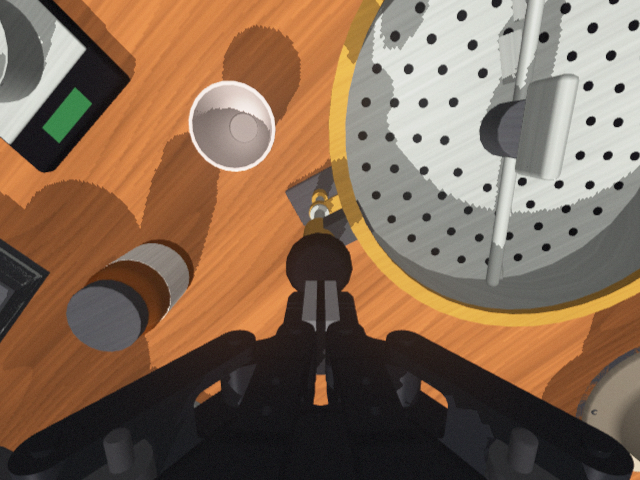

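Emit:
{"op": "move_arm", "data": {"deltas": [[0,0,0.8,0,0,0],[0,0,0.8,0,0,0],[0,0,0.6,0,0,0],[0,0,0.5,0,0,0],[0,0,0.2,0,0,0],[0,0,0.1,0,0,0],[0,0,0.1,0,0,0],[0,0,0.1,0,0,0],[0,0,0.1,0,0,0],[0,0,0.1,0,0,0]]}}

```text
time_s: 25.45
eef_pos: [575.9, 151.4, 239.6]
ee_rot: [-0.0, 0.931, -0.365, 0.0]
force: [-2.3, -0.0, 7.6]
grip_width: 0.001
```

```bash
python3 q.py
```

```text
-42.7783341390763 2.377973295595355 [-2.3 -0.   7.6] [-0.024  0.436  0.014] -0.0 0.0014817696943697986
```

Emit:
{"op": "move_arm", "data": {"deltas": [[0,0,0.05,0,0,0],[0,0,0.05,0,0,0],[0,0,0.05,0,0,0],[0,0,0.05,0,0,0],[0,0,0,0,0,0],[0,0,0,0,0,0],[0,0,0,0,0,0],[0,0,0,0,0,0],[0,0,0,0,0,0],[0,0,0,0,0,0]]}}

```text
time_s: 26.45
eef_pos: [575.9, 151.4, 238.0]
ee_rot: [-0.0, 0.931, -0.365, 0.001]
force: [-2.1, 0.3, 7.8]
grip_width: -0.002
```

Emit:
{"op": "move_arm", "data": {"deltas": [[0,0,0.05,0,0,0],[0,0,0.05,0,0,0],[0,0,0.05,0,0,0],[0,0,0.05,0,0,0],[0,0,0.05,0,0,0],[0,0,0,0,0,0],[0,0,0,0,0,0],[0,0,0,0,0,0],[0,0,0,0,0,0],[0,0,0,0,0,0]]}}

```text
time_s: 27.45
eef_pos: [575.9, 151.4, 235.5]
ee_rot: [-0.0, 0.931, -0.365, 0.001]
force: [-2.2, -1.1, 6.6]
grip_width: -0.001
```

Emit:
{"op": "move_arm", "data": {"deltas": [[0,0,0.05,0,0,0],[0,0,0.05,0,0,0],[0,0,0.05,0,0,0],[0,0,0.05,0,0,0],[0,0,0.05,0,0,0],[0,0,0.05,0,0,0],[0,0,0,0,0,0],[0,0,0,0,0,0],[0,0,0,0,0,0],[0,0,0,0,0,0]]}}

```text
time_s: 28.45
eef_pos: [575.9, 151.4, 232.5]
ee_rot: [-0.0, 0.931, -0.365, 0.001]
force: [-2.4, -0.8, 7.0]
grip_width: -0.001
```

Emit:
{"op": "move_arm", "data": {"deltas": [[0,0,0.05,0,0,0],[0,0,0.05,0,0,0],[0,0,0,0,0,0],[0,0,0,0,0,0],[0,0,0,0,0,0],[0,0,0,0,0,0],[0,0,0,0,0,0],[0,0,0,0,0,0],[0,0,0,0,0,0],[0,0,0,0,0,0]]}}

```text
time_s: 29.45
eef_pos: [575.9, 151.4, 232.0]
ee_rot: [-0.0, 0.931, -0.365, 0.001]
force: [-3.9, 0.0, 10.1]
grip_width: 0.001
```

Emit:
{"op": "move_arm", "data": {"deltas": [[0,0,0.05,0,0,0],[0,0,0,0,0,0],[0,0,0,0,0,0],[0,0,0,0,0,0],[0,0,0,0,0,0],[0,0,0,0,0,0],[0,0,0,0,0,0],[0,0,0,0,0,0],[0,0,0,0,0,0],[0,0,0,0,0,0]]}}

```text
time_s: 30.45
eef_pos: [576.0, 151.4, 232.0]
ee_rot: [-0.0, 0.931, -0.365, 0.001]
force: [-4.3, 0.2, 12.8]
grip_width: -0.0
```

Emit:
{"op": "move_arm", "data": {"deltas": [[0,0,-0.3,0,0,0],[0,0,-1,0,0,0],[0,0,-1.5,0,0,0],[0,0,-2,0,0,0],[0,0,-2,0,0,0],[0,0,-1,0,0,0],[0,0,0,0,0,0],[0,0,0,0,0,0],[0,0,0,0,0,0],[0,0,0,0,0,0]]}}

```text
time_s: 31.45
eef_pos: [575.7, 151.4, 307.0]
ee_rot: [0.0, 0.931, -0.365, -0.001]
force: [-0.5, 0.2, 0.1]
grip_width: 0.002
```

```bash
python3 q.py; python3 -c "
from h import *
cv2.imwrite('pics/w7.png',eyes.capture('wrist'));cv2.imwrite('pics/s7.png',eyes.capture('scene'))
print(ctrl.sense()['eef_pos'])"
```

```text
-42.77970490530869 2.3779320390181042 [-0.5  0.2  0.1] [-0.016  0.015  0.021] 0.0 0.002117648014514716
[575.73296097 151.39470707 307.30435894]
```

View pics/w7.png

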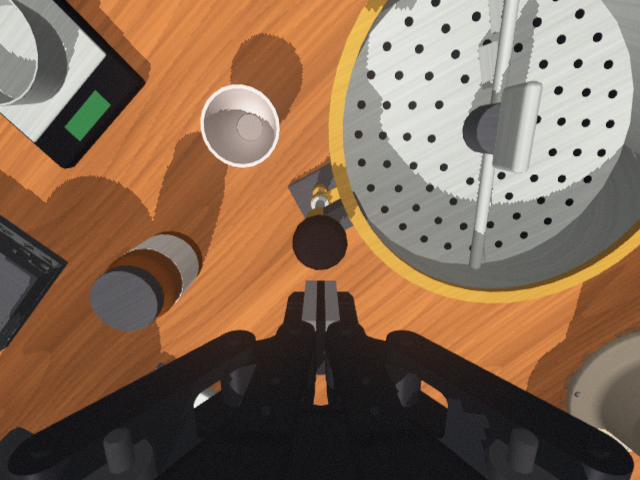

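View pics/s7.png

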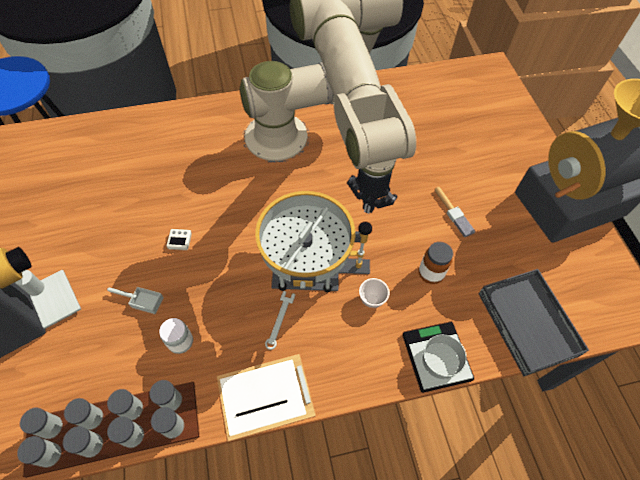

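The wrist view shows the knob free below the fingers at about (320,242). The scene view shows all the bystanders where they started. I'm handing in the job.

```bash
python3 -c "
from rig import order
print(order.finish_job())"
```

```text
the job is handed in; nothing more can be done
None
```

The stirrer is in gear and the job is handed in, at about 31.5 s of the 72 s; no verdict was reported.

- **Easing down:** I pressed the knob until the push stepped from about 6 N to 10 N, with the knob top at 241.5 mm. I left it at 239.7 mm and 10.6 N, about half-way into the spring stretch.
- **Rocking:** I gripped the fin at 20 N and turned the stirrer clockwise. It stopped after about 40°, at 0.49 N m, and turning back it stopped the other way at 0.47 N m. The play between the stops measured about 14° including slack in my grip, more than the 8.6° (0.15 rad) given.
- **Pressing home:** After centring the stirrer in its play and letting go, I pressed the knob down. The push stayed at 6.6 to 7.8 N past the point where unmeshed dogs would be solid. It then came up against its stop at 232.0 mm with 12.8 N.

In the last pictures the arm was clear of everything, the force reading was near zero, and the bystanders looked unmoved. I judged the bystanders by eye and did not measure them. The mesh depth was not seen directly; it is inferred from the knob height and the two stops.

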